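# Find the press-top dispenser with the worn spring

### The arm

A 6-joint arm with a two-finger parallel gripper is mounted at the origin on a cart in front of the work surface, level with it; the furniture and walls round the work are solid. World frame = base frame: x ahead of the robot, y to its left, z up, the work surface at z = 0. Lengths are in m, angles in degrees, forces in N, time in s.
With the tool pointing down it reaches from about 0.4 to 0.825 m from the base axis. Payload 7 kg.
Tool frame: the origin (TCP) lies between the finger pads; the fingertips stand 25 mm ahead of it and the grasp point (between the pads) lies 6 mm ahead of it; z points along the fingers, y is the line along which they close (so a half turn about z gives the same grasp; the last joint's range is limited). The gripper opens to 88 mm and grips with 3 to 60 N. Pads are 19 mm wide; open, the fingers measure 130 mm over their backs; the gripper's body (78 mm by 193 mm) begins 47 mm behind the grasp point.
Start: joints at [-59.353, 20.546, 0.682, 0, -70.136, -16.507], TCP at [0.165, -0.655, 0.252] pointing down, gripper open.
Joint ranges: [-176.03, 176.03], [-82.01, 121.73], [-58.28, 71.71], [-173.87, 95.51], [-174.79, -0.11], [-173.66, 173.66]. Speed limits (degrees/s): [136.94, 136.94, 172.46, 180, 180, 180].

### API

Orientations are given as [roll, pitch, yaw] about the fixed x, y, z axes, in that order (R = Rz(yaw) Ry(pitch) Rx(roll)).
In Python, from plant import ctrl gives the robot as it stands.
- The arm moves only by the tool drive_effector, called by a JSON object that holds its "name" and its "arguments". Schema: {"type":"object","properties":{"moves":{"type":"object","properties":{"rows":{"type":"array","items":{"type":"array","items":{"type":"number"},"minItems":5,"maxItems":5},"minItems":1,"maxItems":8}},"additionalProperties":false,"required":["rows"]},"only":{"type":"string"},"quiet":{"type":"boolean"},"lines":{"type":"string"}},"required":["moves"],"additionalProperties":false}. moves is an object whose key "rows" holds a list of rows, 1 to 8 of them, each of 5 numbers: dx, dy, dz in fractions of the full range, 1 being 0.75 m, then a turn about the tool's z in fractions of the full range, 1 being 180 degrees, then the finger opening in m; each row is the pose to reach, as a shift and turn from the pose commanded when the call began, along the tool's axes at that moment; what a row does not reach only later rows make up. A row lasts 1/8 s, in which the tool goes at most 0.0625 m and 10.7 degrees, less where a joint would pass 70% of its speed; a pose out of reach is approached as far as the arm can. The fingers move at their own pace and stop on an object; the grip force is fixed at half the most. Time passes only in rows, so rows that do not move let the fingers close. The tool returns the time, the measured TCP pose, the force, the opening and the grip force at its end. only (a regular expression) keeps the lines of the reply that match it, lines (a string "A,B") keeps lines A to B, and quiet returns only ok. A shift or turn number past 1, either way, is cut back to 1. Input that does not fit is refused with a message, and nothing moves.
- ctrl.get_obs(): the state, without advancing time (a new reading comes with each control period).
- ctrl.snapshot(name): name is "scene" or "top" or "wrist"; returns a dict with "frame" (400x640x3 uint8, red, green, blue), "z_map" (400x640 float32, m along the optical axis (not along the pixel's ray), 0 where there is no reading), "fovy" (degrees; the focal length in pixels is half the picture's height over the tangent of half this angle, whatever the lens; pixels are square), "cx", "cy" (the principal point, pixels), "R" (3x3) and "t" (3): a world point X has camera coordinates R X + t; the wrist camera has in their place "T_tool_cam" (4x4, takes a point from camera to tool coordinates, whose origin is the TCP and whose axes are the flange's). Camera axes: x right, y down, z forward; pixel columns grow to the right and rows downward; lengths in m; the calibration is good to about 2 mm. A picture is of the moment at which its call begins: read the wrist's pose just before it.
- ctrl.close_job(): hands the job in; it is judged then, once.
The state is a dict: "clock": time; "joint_pos": joint angles; "qvel": joint speeds; "tau": joint torques, N m; "tool_pos": TCP position; "orientation": TCP orientation; "force": force on the tool from outside, world axes, zero at the start; "moment": the same for the moment, N m; "opening": finger opening in m; "gripper_force": force on a finger pad.
Only numpy, scipy, OpenCV 4.12 (cv2) and the standard library are available. Lean on these libraries where they do the work, as an engineer would, in place of code of your own. Each camera call takes 0.05 s, during which the arm holds its last target. There are 200 camera calls.

### The job

One of the three press-top dispensers on the black strip has a worn, soft spring. Test them one at a time from left to right: press each blue plate about 10 mm down, hold it there for half a second without pressing it down to its stop, and let it up. Then slide the soft one, without lifting it, back onto the red repair strip so that it stands wholly on it, and leave the two firm ones upright on their rings and the other things undisturbed.

Things in the scene. Friction and masses are not known exactly. Their poses are not given: they have to be found in the camera images.
- pump_a: press-top dispenser, 0.42 kg, all three look alike: square white bottle 62 x 62 x 52 mm, black collar (44 mm wide, top at 69 mm), above it on a thin stem a round blue press plate 48 mm across, top 97 mm above the worktop when released. Origin: centre of its underside; z up, x away from the robot, y along the row (within 0.25 rad). Which one has the worn spring cannot be seen
- pump_a_head (a joint): how far this dispenser's blue press plate is pressed down: 0 = released, 0.020 m = hard stop. It springs back by itself. Resistance at 10 mm depth: about 14 N with a sound spring (4 N at first touch), about 5.5 N with the worn spring (1.6 N at first touch)
- pump_a_top (a point): centre of the upper face of this dispenser's blue press plate; moves down with it
- pump_b: press-top dispenser, 0.42 kg, all three look alike: square white bottle 62 x 62 x 52 mm, black collar (44 mm wide, top at 69 mm), above it on a thin stem a round blue press plate 48 mm across, top 97 mm above the worktop when released. Origin: centre of its underside; z up, x away from the robot, y along the row (within 0.25 rad). Which one has the worn spring cannot be seen
- pump_b_head (a joint): how far this dispenser's blue press plate is pressed down: 0 = released, 0.020 m = hard stop. It springs back by itself. Resistance at 10 mm depth: about 14 N with a sound spring (4 N at first touch), about 5.5 N with the worn spring (1.6 N at first touch)
- pump_b_top (a point): centre of the upper face of this dispenser's blue press plate; moves down with it
- pump_c: press-top dispenser, 0.42 kg, all three look alike: square white bottle 62 x 62 x 52 mm, black collar (44 mm wide, top at 69 mm), above it on a thin stem a round blue press plate 48 mm across, top 97 mm above the worktop when released. Origin: centre of its underside; z up, x away from the robot, y along the row (within 0.25 rad). Which one has the worn spring cannot be seen
- pump_c_head (a joint): how far this dispenser's blue press plate is pressed down: 0 = released, 0.020 m = hard stop. It springs back by itself. Resistance at 10 mm depth: about 14 N with a sound spring (4 N at first touch), about 5.5 N with the worn spring (1.6 N at first touch)
- pump_c_top (a point): centre of the upper face of this dispenser's blue press plate; moves down with it
- test_strip: flat black strip 110 x 360 mm, about 1 mm thick, with three white rings in a row, 115 mm apart; a dispenser stands on each ring. Fixed, flush, things slide over its edge freely. Origin at its centre; x points away from the robot across the strip, y along the row to the robot's left
- place_left (a point): centre of the left (+y) ring on the black strip, at worktop height
- place_middle (a point): centre of the middle ring on the black strip, at worktop height
- place_right (a point): centre of the right (-y) ring on the black strip, at worktop height
- repair_strip: flat dark-red strip 116 mm wide and 380 mm long with a white line along each long side, beyond the black strip as seen from the robot, roughly parallel to it; about 1 mm thick, fixed, flush, things slide onto it freely. Origin at its centre; x across it away from the robot, y along it to the left
- cologne: bystander: small flat cologne bottle with a white cap, 33 x 45 x 104 mm, upright behind the red strip; origin at its underside
- gel_jar: bystander: red jar with a white lid, 88 mm across, 87 mm high, to the left of the trimmer; origin at its underside
- trimmer: bystander: red hair trimmer lying flat, 25 x 100 x 21 mm, left of the black strip; origin at its underside

How it is judged (in metres and radians):
On the way, in this order (a step that is already met when the one before it is completed fails the run):
1. the blue plate of the dispenser on the left ring is held pressed, 6 to 14.5 mm down (((horizontal distance between pump_a and place_left below 0.035 m and value of joint pump_a_head between 0.006 and 0.0145 m) or (horizontal distance between pump_b and place_left below 0.035 m and value of joint pump_b_head between 0.006 and 0.0145 m) or (horizontal distance between pump_c and place_left below 0.035 m and value of joint pump_c_head between 0.006 and 0.0145 m))), for 0.25 s.
2. the blue plate of the dispenser on the middle ring is held pressed, 6 to 14.5 mm down (((horizontal distance between pump_a and place_middle below 0.035 m and value of joint pump_a_head between 0.006 and 0.0145 m) or (horizontal distance between pump_b and place_middle below 0.035 m and value of joint pump_b_head between 0.006 and 0.0145 m) or (horizontal distance between pump_c and place_middle below 0.035 m and value of joint pump_c_head between 0.006 and 0.0145 m))), for 0.25 s.
3. the blue plate of the dispenser on the right ring is held pressed, 6 to 14.5 mm down (((horizontal distance between pump_a and place_right below 0.035 m and value of joint pump_a_head between 0.006 and 0.0145 m) or (horizontal distance between pump_b and place_right below 0.035 m and value of joint pump_b_head between 0.006 and 0.0145 m) or (horizontal distance between pump_c and place_right below 0.035 m and value of joint pump_c_head between 0.006 and 0.0145 m))), for 0.25 s.
At the end, for the whole second after the job is handed in: The soft-sprung dispenser stands upright (within 0.1 rad) at rest on the red strip, its centre within 27 mm of the strip's centre line and 160 mm of its middle; the two firm ones are upright, within 30 mm of where they started; all three plates are released (less than 3 mm down) (angle between each of pump_a, pump_b, pump_c's own z axis and vertical below 0.1 rad and value of joint each of pump_a_head, pump_b_head, pump_c_head below 0.003 m and linear speed of each of pump_a, pump_b, pump_c below 0.01 m/s and x of pump_b in the frame of repair_strip between -0.027 and 0.027 m and y of pump_b in the frame of repair_strip between -0.16 and 0.16 m and distance of each of pump_a, pump_c from where it was at the start of the episode below 0.03 m); the robot touches nothing.
It fails at once if a dispenser is lifted off the worktop (over 20 mm) instead of slid (height (world z) of any of pump_a, pump_b, pump_c above 0.02 m).
It fails at once if a press plate is pressed down to its stop (over 18.5 mm of 20) (value of joint any of pump_a_head, pump_b_head, pump_c_head above 0.0185 m).
It fails at once if a bystander (cologne bottle, gel jar or red trimmer) is moved more than 25 mm (distance of any of cologne, gel_jar, trimmer from where it was at the start of the episode above 0.025 m).
It also fails if it takes over 58 s, if anything falls off the work surface, if the arm or the gripper's body presses on something with over 40 N, if the wrist force passes 120 N, or if a joint passes its speed limit or range.

## Working session

There is one attempt and no reset: what is moved stays moved. The work goes in short steps, Python scripts to look and compute and a tool call to move; the robot and the scene stay as the last step left them, time stands still between calls to the robot, and variables do not carry over. Pictures are saved under pics/ and viewed, at most 10 in all, crops included, and the job is handed in when it is done.

```bash
ls; mkdir -p pics; cat > h.py <<'E'
import numpy as np, cv2
from plant import ctrl
def cam(name):
    s=ctrl.snapshot(name); return s
def K(s):
    f=s["frame"].shape[0]/2/np.tan(np.radians(s["fovy"])/2); return f,s["cx"],s["cy"]
def ray(s,u,v):
    f,cx,cy=K(s); R=np.array(s["R"]);t=np.array(s["t"])
    return -R.T@t, R.T@np.array([(u-cx)/f,(v-cy)/f,1.])
def plane(s,u,v,z):
    o,d=ray(s,u,v); return o+d*(z-o[2])/d[2]
def save(s,n): cv2.imwrite("pics/"+n,s["frame"][:,:,::-1])
def cloud(s):
    f,cx,cy=K(s); z=s["z_map"]; v,u=np.mgrid[:z.shape[0],:z.shape[1]]
    P=np.stack([(u-cx)/f*z,(v-cy)/f*z,z],-1); R=np.array(s["R"]);t=np.array(s["t"])
    return (P-t)@R
E
python3 - <<'E'
from h import *
o=ctrl.get_obs(); print(o)
a=cam("scene");b=cam("top"); save(a,"scene.png");save(b,"top.png")
import pickle; pickle.dump((a,b),open("s0.pkl","wb"))
for s in(a,b): print(s["fovy"],s["R"],s["t"])
E
```

```text
pics
plant.py
{'clock': 0.0, 'joint_pos': array([-5.93532669e+01,  2.05907986e+01,  6.34942431e-01, -1.95214295e-02,
       -7.01358346e+01, -1.65056109e+01]), 'qvel': array([ 0.03522863,  0.00068049, -0.04340259,  0.12039639,  0.12345825,
       -0.0715081 ]), 'tau': array([-2.65424587e-04, -5.82715845e+01,  2.93067706e+01,  6.99767411e+00,
        6.96237505e-03, -1.49798116e-04]), 'tool_pos': array([ 0.16476511, -0.65413052,  0.2506406 ]), 'orientation': array([ 1.79906873e+02, -8.45735291e-03, -1.65865519e+02]), 'force': array([ 0.58790187, -0.67453791, -0.91304326]), 'moment': array([-0.00067235, -0.00234521, -0.02325232]), 'gripper_force': 0.0, 'opening': 0.08764448443715972}
53.95614084157107 [[-0.86181379 -0.50717474 -0.00712534]
 [-0.2924164   0.50826716 -0.81003527]
 [ 0.414451   -0.696016   -0.58633786]] [0.50903992 0.25020654 0.78563799]
47.02514983192564 [[ 0.01925113 -0.99973147  0.0128989 ]
 [-0.99553117 -0.02036001 -0.09221258]
 [ 0.09245044 -0.01106606 -0.99565579]] [0.01099569 0.57256202 1.1780467 ]
```

View pics/scene.png

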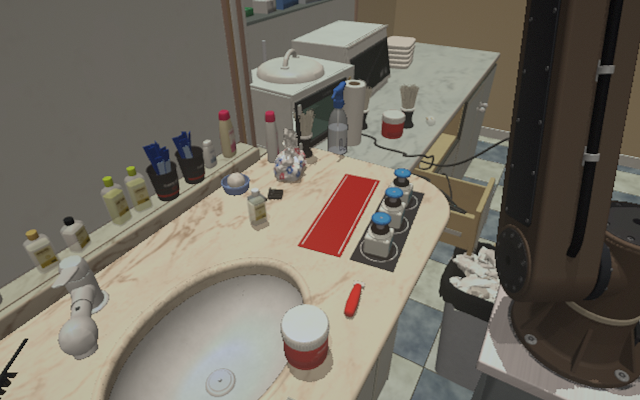

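View pics/top.png

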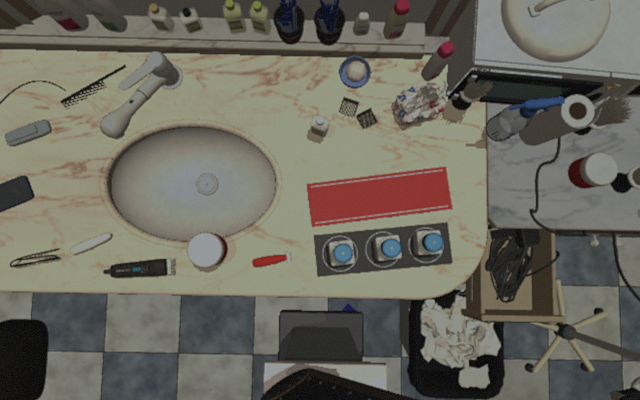

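The scene view shows the blue plates at about (403,173), (395,195) and (381,220), with the red strip at (340,215). In the top view the plates are at (343,254), (390,247) and (431,242), the red strip spans (308–450, 168–225), and the cologne is at (319,127).

```bash
python3 - <<'E'
from h import *
import pickle
a,b=pickle.load(open("s0.pkl","rb"))
def blobs(s,roi):
    h=cv2.cvtColor(s["frame"],cv2.COLOR_RGB2HSV); m=cv2.inRange(h,(95,100,60),(115,255,255))
    x0,y0,x1,y1=roi; k=np.zeros_like(m);k[y0:y1,x0:x1]=m[y0:y1,x0:x1]
    n,l,st,c=cv2.connectedComponentsWithStats(k)
    r=[(c[i],st[i]) for i in range(1,n) if st[i][4]>30]; return r,l
ra,_=blobs(a,(360,150,430,240)); rb,_=blobs(b,(320,225,450,270))
print([(x[0].round(1),x[1][4]) for x in ra],[(x[0].round(1),x[1][4]) for x in rb])
ra.sort(key=lambda r:r[0][0]); rb.sort(key=lambda r:r[0][0])
for p,q in zip(ra,rb):
    o1,d1=ray(a,*p[0]);o2,d2=ray(b,*q[0])
    A=np.stack([d1,-d2],1); x=np.linalg.lstsq(A,o2-o1,rcond=None)[0]
    P1=o1+d1*x[0];P2=o2+d2*x[1]; print("tri",((P1+P2)/2).round(4),"gap",np.linalg.norm(P1-P2).round(4),"plane97",plane(b,*q[0],.097).round(4))
hs=cv2.cvtColor(b["frame"],cv2.COLOR_RGB2HSV)
m=cv2.inRange(hs,(0,120,60),(10,255,255))|cv2.inRange(hs,(170,120,60),(180,255,255))
k=np.zeros_like(m);k[160:235,295:460]=m[160:235,295:460]
k=cv2.morphologyEx(k,cv2.MORPH_CLOSE,np.ones((7,7)))
c=max(cv2.findContours(k,0,1)[0],key=cv2.contourArea)
W=np.array([plane(b,*p[0],.001)[:2] for p in c],np.float32);r=cv2.minAreaRect(W);print("red",r)
g=b["frame"].max(2);m=(g<75).astype(np.uint8)*255;k=np.zeros_like(m);k[222:280,308:458]=m[222:280,308:458]
c=max(cv2.findContours(cv2.morphologyEx(k,cv2.MORPH_OPEN,np.ones((3,3))),0,1)[0],key=cv2.contourArea)
W=np.array([plane(b,*p[0],.001)[:2] for p in c],np.float32);print("black",cv2.minAreaRect(W))
X=cloud(b)
for n,(u,v) in dict(cologne=(319,122),jar=(207,248),trim=(270,260)).items(): print(n,X[v,u].round(3))
# cloud of plates
P=cloud(b)[225:270,320:450].reshape(-1,3);P=P[(P[:,2]>.085)&(P[:,2]<.12)];print("z",np.percentile(P[:,2],[10,50,90]))
E
```

```text
[(array([402.2, 172.8]), np.int32(113)), (array([393.9, 192.4]), np.int32(139)), (array([380.8, 218.1]), np.int32(191))] [(array([433.4, 241.8]), np.int32(272)), (array([391.1, 247.5]), np.int32(262)), (array([342.5, 252.8]), np.int32(253))]
tri [ 0.4369 -0.0343  0.0935] gap 0.001 plane97 [ 0.4374 -0.0339  0.097 ]
tri [ 0.4516 -0.1538  0.0928] gap 0.0019 plane97 [ 0.4525 -0.1527  0.097 ]
tri [ 0.4677 -0.258   0.0927] gap 0.0017 plane97 [ 0.4685 -0.2566  0.097 ]
red ((0.588579535484314, -0.13489516079425812), (0.11444888263940811, 0.3784509599208832), 8.47683334350586)
black ((0.45722657442092896, -0.22473356127738953), (0.10820942372083664, 0.1279786080121994), 5.407207489013672)
cologne [0.76  0.03  0.105]
jar [0.443 0.3   0.083]
trim [0.414 0.15  0.021]
z [0.09403509 0.09672525 0.09942144]
```

The rows are not in the units I measure in: shifts go in shares of 0.75 m and turns go in shares of 180 degrees. I convert before sending: 0.417 m is 0.556, -0.394 m is -0.5253, 6 degrees is 0.0333.

{"name": "drive_effector", "arguments": {"moves": {"rows":[[-0.5253, 0.556, 0, 0.0333, 0], [-0.5253, 0.556, 0, 0.0333, 0], [-0.5253, 0.556, 0, 0.0333, 0], [-0.5253, 0.556, 0, 0.0333, 0], [-0.5253, 0.556, 0, 0.0333, 0], [-0.5253, 0.556, 0, 0.0333, 0], [-0.5253, 0.556, 0, 0.0333, 0], [-0.5253, 0.556, 0, 0.0333, 0]]}}}

```text
clock: 1.1
tool_pos: [0.4096, -0.2163, 0.2516]
orientation: [-180.0, 0.0, -171.9]
force: [0.8, -0.4, -0.6]
opening: 0.0131
gripper_force: 0.0
```

{"name": "drive_effector", "arguments": {"moves": {"rows":[[0, 0, 0, 0, 0]]}}}

```text
clock: 1.23
tool_pos: [0.4108, -0.2149, 0.2516]
orientation: [180.0, 0.0, -171.5]
force: [-0.1, -0.3, -0.1]
opening: 0.0036
gripper_force: 0.0
```

```bash
cat >> h.py <<'E'
from scipy.spatial.transform import Rotation as Ro
def wrist():
    o=ctrl.get_obs(); s=dict(ctrl.snapshot("wrist")); T=np.eye(4)
    T[:3,:3]=Ro.from_euler("xyz",o["orientation"],degrees=True).as_matrix(); T[:3,3]=o["tool_pos"]
    W=T@np.array(s["T_tool_cam"]); s["R"]=W[:3,:3].T; s["t"]=-W[:3,:3].T@W[:3,3]; s["cam"]=W[:3,3]; return s
def plates(s,amin=300):
    m=cv2.inRange(cv2.cvtColor(s["frame"],cv2.COLOR_RGB2HSV),(95,100,50),(115,255,255))
    m=cv2.morphologyEx(m,cv2.MORPH_CLOSE,np.ones((5,5)))
    out=[]
    for c in cv2.findContours(m,0,1)[0]:
        if cv2.contourArea(c)>amin:
            W=np.array([plane(s,*p[0],.097)[:2] for p in cv2.convexHull(c)],np.float32)
            q,r=cv2.minEnclosingCircle(W); out.append((np.round(q,4),round(r,4),c.reshape(-1,2).mean(0).round(0)))
    return out
E
python3 - <<'E'
from h import *
s=wrist(); save(s,"w1.png"); print(s["fovy"],s["cam"]); print(*plates(s),sep="\n")
import pickle; pickle.dump(s,open("w1.pkl","wb"))
E
```

```text
59.18539917575876 [ 0.33580357 -0.2253188   0.38334582]
(array([ 0.4375, -0.0373]), 0.0238, array([512., 247.]))
(array([ 0.464 , -0.2575]), 0.0227, array([260., 235.]))
(array([ 0.4481, -0.1546]), 0.0232, array([380., 235.]))
```

View pics/w1.png

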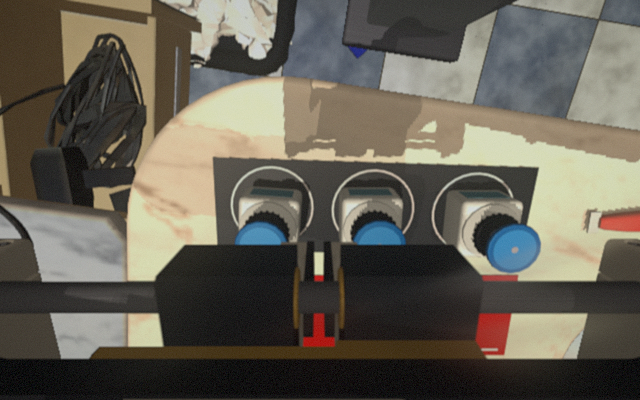

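The wrist view shows the left plate whole at (512,247). The other two, at (260,235) and (380,235), are partly hidden by the fingers. I go to the left plate first.

```bash
cat > to.py <<'E'
import sys; from h import *
o=ctrl.get_obs(); R=Ro.from_euler("xyz",o["orientation"],degrees=True)
print("d_tool",R.inv().apply(np.array([float(x) for x in sys.argv[1:4]])-o["tool_pos"]).round(4),o["tool_pos"].round(4),o["orientation"].round(2),o["force"].round(2))
E
python3 to.py 0.4375 -0.036 0.135
```

```text
d_tool [-0.0537  0.1744  0.1165] [ 0.4098 -0.2164  0.2515] [ 1.7999e+02 -1.0000e-02 -1.7160e+02] [-0.42 -0.16  0.03]
```

{"name": "drive_effector", "arguments": {"moves": {"rows":[[-0.0707, 0.232, 0.0667, 0, 0], [-0.0707, 0.232, 0.0667, 0, 0], [-0.0707, 0.232, 0.0667, 0, 0], [-0.0707, 0.232, 0.0667, 0, 0], [-0.0707, 0.232, 0.0667, 0, 0]]}}}

```text
clock: 1.9
tool_pos: [0.4367, -0.0392, 0.2014]
orientation: [-180.0, -0.0, -171.9]
force: [0.2, 0.0, 0.1]
opening: 0.0003
gripper_force: 0.0
```

```bash
python3 - <<'E'
from h import *
s=wrist(); save(s,"w2.png"); print(*plates(s),sep="\n")
E
python3 to.py 0.4375 -0.036 0.135
```

```text
(array([ 0.4378, -0.0346]), 0.0239, array([324., 210.]))
(array([ 0.4694, -0.2524]), 0.0244, array([ 18., 210.]))
(array([ 0.4528, -0.1517]), 0.0244, array([156., 207.]))
d_tool [-0.0013  0.0035  0.0666] [ 0.4367 -0.0396  0.2016] [-1.7999e+02 -2.0000e-02 -1.7193e+02] [-0.5   0.31  0.19]
```

View pics/w2.png

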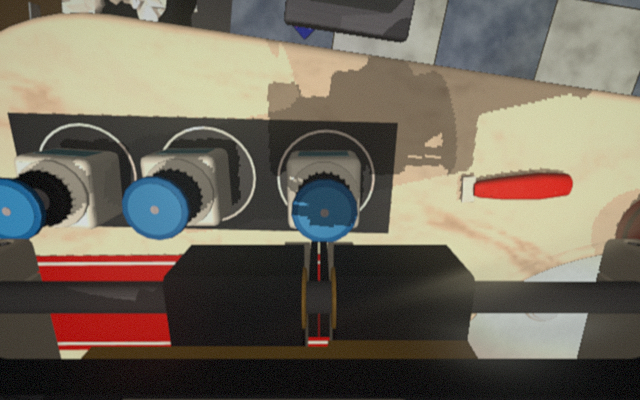

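All three plates are visible now at (324,210), (156,207) and (18,210), and they agree with the top view.

In the tool's units: 0.077 m is 0.1027, 0.005 m is 0.0067.

{"name": "drive_effector", "arguments": {"moves": {"rows":[[-0.0027, 0.0067, 0.0533, 0, 0], [-0.0027, 0.0067, 0.0933, 0, 0], [-0.0027, 0.0067, 0.1027, 0, 0], [-0.0027, 0.0067, 0.1027, 0, 0]]}}}

```text
clock: 2.45
tool_pos: [0.4384, -0.0342, 0.125]
orientation: [-180.0, -0.0, -172.0]
force: [1.0, -0.2, 0.1]
opening: 0.0007
gripper_force: 0.0
```

{"name": "drive_effector", "arguments": {"moves": {"rows":[[0, 0, 0.004, 0, 0], [0, 0, 0.004, 0, 0]]}}}

```text
clock: 2.7
tool_pos: [0.4388, -0.0332, 0.1224]
orientation: [180.0, 0.1, -171.9]
force: [0.8, 0.0, 2.0]
opening: 0.0004
gripper_force: 0.6
```

{"name": "drive_effector", "arguments": {"moves": {"rows":[[0, 0, 0.004, 0, 0], [0, 0, 0.004, 0, 0]]}}}

```text
clock: 2.95
tool_pos: [0.4388, -0.0332, 0.1193]
orientation: [-180.0, 0.1, -171.8]
force: [-1.9, -2.2, 7.4]
opening: 0.0003
gripper_force: 3.4
```

```bash
python3 to.py 0.4378 -0.0346 0.112
```

```text
d_tool [ 0.0012 -0.0013  0.0073] [ 0.4388 -0.0332  0.1193] [-1.7998e+02  8.0000e-02 -1.7182e+02] [-1.95 -2.21  7.45]
```

In the tool's units: 0.007 m is 0.0093, 0.004 m is 0.0053.

{"name": "drive_effector", "arguments": {"moves": {"rows":[[0, 0, 0.0053, 0, 0], [0, 0, 0.0093, 0, 0], [0, 0, 0.0093, 0, 0], [0, 0, 0.0093, 0, 0]]}}}

```text
clock: 3.45
tool_pos: [0.4389, -0.0332, 0.1128]
orientation: [-180.0, 0.1, -171.8]
force: [-3.2, -0.7, 13.2]
opening: 0.0004
gripper_force: 6.6
```

{"name": "drive_effector", "arguments": {"moves": {"rows":[[0, 0, 0, 0, 0], [0, 0, 0, 0, 0], [0, 0, 0, 0, 0]]}}}

```text
clock: 3.82
tool_pos: [0.4389, -0.0332, 0.1128]
orientation: [-180.0, 0.1, -171.8]
force: [-3.4, -1.7, 13.2]
opening: 0.0004
gripper_force: 6.6
```

In the tool's units: -0.12 m is -0.16, -0.06 m is -0.08.

{"name": "drive_effector", "arguments": {"moves": {"rows":[[0, 0, -0.0267, 0, 0], [0, 0, -0.0533, 0, 0], [0.004, -0.08, -0.0533, 0, 0], [0.004, -0.16, -0.0533, 0, 0], [0.004, -0.16, -0.0533, 0, 0], [0.004, -0.16, -0.0533, 0, 0]]}}}

```text
clock: 4.58
tool_pos: [0.4519, -0.1526, 0.1514]
orientation: [180.0, -0.0, -171.9]
force: [0.5, 0.2, -1.3]
opening: 0.0006
gripper_force: 0.0
```

```bash
python3 - <<'E'
from h import *
print(*plates(wrist()),sep="\n")
E
python3 to.py 0.4527 -0.152 0.1225
```

```text
(array([ 0.437 , -0.0367]), 0.0241, array([521., 242.]))
(array([ 0.4677, -0.255 ]), 0.0243, array([135., 237.]))
(array([ 0.4512, -0.1535]), 0.0231, array([315., 225.]))
d_tool [-0.0007 -0.0001  0.029 ] [ 0.452  -0.152   0.1515] [ 1.7999e+02 -1.0000e-02 -1.7186e+02] [-0.23  0.09 -0.13]
```

In the tool's units: 0.029 m is 0.0387, 0.02 m is 0.0267.

{"name": "drive_effector", "arguments": {"moves": {"rows":[[0, 0, 0.0267, 0, 0], [0, 0, 0.0387, 0, 0], [0, 0, 0.0387, 0, 0]]}}}

```text
clock: 5.0
tool_pos: [0.452, -0.1516, 0.1223]
orientation: [180.0, -0.1, -171.8]
force: [-1.0, -0.0, 2.6]
opening: 0.0004
gripper_force: 0.7
```

{"name": "drive_effector", "arguments": {"moves": {"rows":[[0, 0, 0.0053, 0, 0], [0, 0, 0.0053, 0, 0]]}}}

```text
clock: 5.25
tool_pos: [0.4527, -0.1522, 0.1189]
orientation: [180.0, 0.1, -171.8]
force: [-0.3, 1.7, 3.4]
opening: 0.0001
gripper_force: 1.4
```

In the tool's units: 0.0065 m is 0.0087, 0.004 m is 0.0053.

{"name": "drive_effector", "arguments": {"moves": {"rows":[[0, 0, 0.0053, 0, 0], [0, 0, 0.0087, 0, 0], [0, 0, 0.0087, 0, 0], [0, 0, 0.0087, 0, 0], [0, 0, 0.0087, 0, 0], [0, 0, 0.0087, 0, 0]]}}}

```text
clock: 6.0
tool_pos: [0.4528, -0.1524, 0.1124]
orientation: [-180.0, 0.1, -171.9]
force: [0.2, 3.3, 5.2]
opening: 0.0006
gripper_force: 2.7
```

{"name": "drive_effector", "arguments": {"moves": {"rows":[[0, 0, 0, 0, 0]]}}}

```text
clock: 6.12
tool_pos: [0.4528, -0.1524, 0.1124]
orientation: [-180.0, 0.1, -171.9]
force: [-0.1, 2.9, 5.4]
opening: 0.0005
gripper_force: 2.7
```

In the tool's units: -0.104 m is -0.1387, -0.06 m is -0.08.

{"name": "drive_effector", "arguments": {"moves": {"rows":[[0, 0, -0.0267, 0, 0], [0, 0, -0.0533, 0, 0], [-0.0013, -0.08, -0.0533, 0, 0], [-0.0013, -0.1387, -0.0533, 0, 0], [-0.0013, -0.1387, -0.0533, 0, 0], [-0.0013, -0.1387, -0.0533, 0, 0]]}}}

```text
clock: 6.88
tool_pos: [0.467, -0.2554, 0.1513]
orientation: [180.0, -0.1, -171.9]
force: [0.9, 0.5, 0.2]
opening: 0.0004
gripper_force: 0.0
```

```bash
python3 - <<'E'
from h import *
print(*plates(wrist()),sep="\n")
E
python3 to.py 0.469 -0.2555 0.1225
```

```text
(array([ 0.4675, -0.2569]), 0.0234, array([314., 233.]))
(array([ 0.4514, -0.1552]), 0.0242, array([496., 235.]))
d_tool [-0.0017 -0.0008  0.0291] [ 0.4673 -0.255   0.1516] [ 1.7997e+02 -6.0000e-02 -1.7188e+02] [ 0.11 -0.22  0.31]
```

In the tool's units: 0.029 m is 0.0387, 0.02 m is 0.0267.

{"name": "drive_effector", "arguments": {"moves": {"rows":[[-0.0013, -0.0013, 0.0267, 0, 0], [-0.0013, -0.0013, 0.0387, 0, 0], [-0.0013, -0.0013, 0.0387, 0, 0]]}}}

```text
clock: 7.3
tool_pos: [0.4688, -0.2555, 0.1229]
orientation: [180.0, -0.1, -171.8]
force: [-0.6, 1.3, 0.0]
opening: 0.0003
gripper_force: 0.0
```

{"name": "drive_effector", "arguments": {"moves": {"rows":[[0, 0, 0.0053, 0, 0], [0, 0, 0.0053, 0, 0]]}}}

```text
clock: 7.55
tool_pos: [0.4693, -0.2559, 0.1197]
orientation: [-180.0, 0.0, -171.8]
force: [-1.7, 3.5, 6.8]
opening: 0.0001
gripper_force: 3.2
```

In the tool's units: 0.0065 m is 0.0087, 0.004 m is 0.0053.

{"name": "drive_effector", "arguments": {"moves": {"rows":[[0, 0, 0.0053, 0, 0], [0, 0, 0.0087, 0, 0], [0, 0, 0.0087, 0, 0], [0, 0, 0.0087, 0, 0], [0, 0, 0.0087, 0, 0], [0, 0, 0.0087, 0, 0]]}}}

```text
clock: 8.3
tool_pos: [0.4694, -0.2559, 0.114]
orientation: [-180.0, 0.1, -171.8]
force: [-3.7, 5.2, 12.9]
opening: 0.0005
gripper_force: 6.1
```

{"name": "drive_effector", "arguments": {"moves": {"rows":[[0, 0, 0, 0, 0]]}}}

```text
clock: 8.43
tool_pos: [0.4694, -0.2559, 0.114]
orientation: [-180.0, 0.1, -171.8]
force: [-3.7, 4.4, 12.6]
opening: 0.0003
gripper_force: 6.1
```

In the tool's units: -0.11 m is -0.1467, 0.099 m is 0.132.

{"name": "drive_effector", "arguments": {"moves": {"rows":[[0, 0, -0.04, 0, 0], [0, 0, -0.1067, 0, 0], [-0.0453, 0.0667, -0.1467, 0, 0.088], [-0.0453, 0.132, -0.1467, 0, 0.088], [-0.0453, 0.132, -0.1467, 0, 0.088], [-0.0453, 0.132, -0.1467, 0, 0.088], [-0.0453, 0.132, -0.1467, 0, 0.088]]}}}

```text
clock: 9.3
tool_pos: [0.4886, -0.154, 0.2224]
orientation: [-180.0, -0.0, -171.9]
force: [-0.4, -0.0, -0.2]
opening: 0.0449
gripper_force: 0.0
```

```bash
python3 - <<'E'
from h import *
s=wrist(); save(s,"w3.png"); print(*plates(s),sep="\n")
import pickle; pickle.dump(s,open("w3.pkl","wb"))
E
```

```text
(array([ 0.4385, -0.0362]), 0.024, array([486., 156.]))
(array([ 0.4689, -0.2562]), 0.0238, array([183., 155.]))
(array([ 0.4528, -0.1533]), 0.0233, array([325., 154.]))
```

View pics/w3.png

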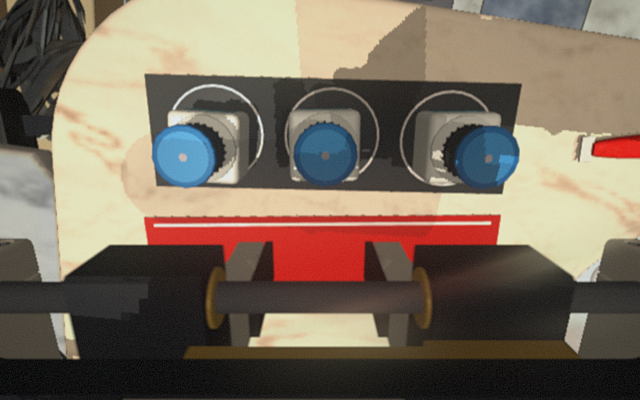

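The middle dispenser at (325,154) is the soft one. It is nearly aligned with the tool, and its neighbours are clear of the fingers.

In the tool's units: 0.08 m is 0.1067, 0.06 m is 0.08.

{"name": "drive_effector", "arguments": {"moves": {"rows":[[0.0467, 0.008, 0, 0, 0.076], [0.0467, 0.008, 0, 0, 0.076], [0.0467, 0.008, 0.04, 0, 0.076], [0.0467, 0.008, 0.08, 0, 0.076], [0.0467, 0.008, 0.1067, 0, 0.076], [0.0467, 0.008, 0.1067, 0, 0.076]]}}}

```text
clock: 10.1
tool_pos: [0.4525, -0.1529, 0.1412]
orientation: [180.0, -0.2, -171.9]
force: [0.2, -0.2, 1.2]
opening: 0.0763
gripper_force: 0.0
```

```bash
python3 - <<'E'
from h import *
s=wrist(); save(s,"w4.png"); print(*plates(s),sep="\n")
E
python3 to.py 0.4528 -0.153 0.082
```

```text
(array([ 0.435 , -0.0372]), 0.0236, array([535., 229.]))
(array([ 0.4666, -0.2551]), 0.0239, array([128., 232.]))
(array([ 0.4523, -0.1534]), 0.0239, array([316., 240.]))
d_tool [ 0.0004 -0.0001  0.0603] [ 0.4533 -0.1528  0.1423] [-1.7999e+02 -9.0000e-02 -1.7189e+02] [-0.09  0.3   0.74]
```

View pics/w4.png

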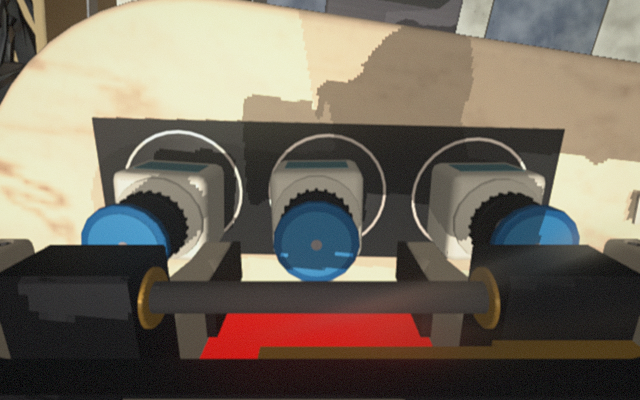

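The fingers straddle the plate at (316,240) symmetrically and the neighbours are clear, so I lower to the collar and grip.

In the tool's units: 0.059 m is 0.0787, 0.052 m is 0.0693.

{"name": "drive_effector", "arguments": {"moves": {"rows":[[0, 0, 0.0267, 0, 0.076], [0, 0, 0.0533, 0, 0.076], [0, 0, 0.0693, 0, 0.076], [0, 0, 0.0787, 0, 0.076], [0, 0, 0.0787, 0, 0.076]]}}}

```text
clock: 10.78
tool_pos: [0.4534, -0.1524, 0.0837]
orientation: [-180.0, -0.0, -171.9]
force: [-0.5, 0.4, -0.1]
opening: 0.0757
gripper_force: 0.0
```

{"name": "drive_effector", "arguments": {"moves": {"rows":[[0, 0, 0, 0, 0.04], [0, 0, 0, 0, 0.04], [0, 0, 0, 0, 0.03], [0, 0, 0, 0, 0.03]]}}}

```text
clock: 11.28
tool_pos: [0.4535, -0.1526, 0.084]
orientation: [-180.0, 0.0, -171.8]
force: [-0.1, -2.8, 2.1]
opening: 0.0465
gripper_force: 29.9
```

In the tool's units: -0.02 m is -0.0267, -0.01 m is -0.0133.

{"name": "drive_effector", "arguments": {"moves": {"rows":[[-0.0133, 0, 0, 0, 0.03], [-0.0267, 0, 0, 0, 0.03]]}}}

```text
clock: 11.52
tool_pos: [0.4716, -0.1498, 0.0837]
orientation: [180.0, -0.2, -171.9]
force: [-6.2, -0.8, 8.4]
opening: 0.0466
gripper_force: 32.1
```

```bash
python3 - <<'E'
from h import *
s=wrist(); save(s,"w5.png"); print(*plates(s),sep="\n")
E
```

```text
(array([ 0.4766, -0.1484]), 0.021, array([318., 325.]))
(array([ 0.4616, -0.1504]), 0.0217, array([318., 266.]))
(array([ 0.4319, -0.0488]), 0.0167, array([603., 239.]))
(array([ 0.4589, -0.2498]), 0.0188, array([ 45., 236.]))
```

View pics/w5.png

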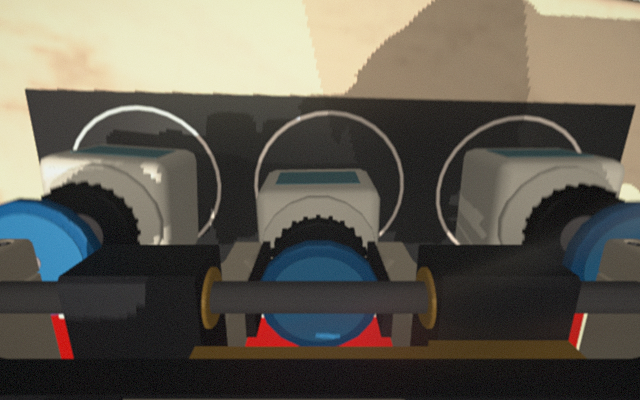

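The bottle moved with the gripper and stands upright at (318,215), and the neighbours are undisturbed. I keep sliding.

In the tool's units: -0.06 m is -0.08, -0.03 m is -0.04.

{"name": "drive_effector", "arguments": {"moves": {"rows":[[-0.02, 0, 0, 0, 0.03], [-0.04, 0, 0, 0, 0.03], [-0.06, 0, 0, 0, 0.03], [-0.08, 0, 0, 0, 0.03]]}}}

```text
clock: 12.08
tool_pos: [0.531, -0.1414, 0.0839]
orientation: [180.0, -0.2, -171.9]
force: [-6.9, -0.7, 11.6]
opening: 0.0465
gripper_force: 32.1
```

{"name": "drive_effector", "arguments": {"moves": {"rows":[[-0.02, 0, 0, 0, 0.03], [-0.04, 0, 0, 0, 0.03], [-0.06, 0, 0, 0, 0.03], [-0.0747, 0, 0, 0, 0.03], [-0.0747, 0, 0, 0, 0.03]]}}}

```text
clock: 12.7
tool_pos: [0.5879, -0.1332, 0.0838]
orientation: [-180.0, -0.1, -171.8]
force: [-3.6, -0.0, 5.5]
opening: 0.0468
gripper_force: 30.4
```

```bash
python3 to.py 0.5886 -0.1325 0.084
```

```text
d_tool [-0.0008  0.0006 -0.0002] [ 0.5879 -0.1332  0.0838] [-1.7999e+02 -6.0000e-02 -1.7185e+02] [-3.6  -0.05  5.53]
```

Release, rise straight up, and back off to look.

{"name": "drive_effector", "arguments": {"moves": {"rows":[[0, 0, 0, 0, 0.076], [0, 0, 0, 0, 0.076], [0, 0, 0, 0, 0.076], [0, 0, 0, 0, 0.076]]}}}

```text
clock: 13.2
tool_pos: [0.5878, -0.133, 0.0835]
orientation: [180.0, -0.0, -171.9]
force: [0.1, 0.4, -0.6]
opening: 0.0751
gripper_force: 0.0
```

{"name": "drive_effector", "arguments": {"moves": {"rows":[[0, 0, -0.0267, 0, 0.076], [0, 0, -0.08, 0, 0.076], [0, 0, -0.1467, 0, 0.076], [0, 0, -0.1867, 0, 0.076], [0, -0.08, -0.1867, 0, 0.076], [0, -0.16, -0.1867, 0, 0.076], [0, -0.24, -0.1867, 0, 0.076], [0, -0.24, -0.1867, 0, 0.076]]}}}

```text
clock: 14.2
tool_pos: [0.6128, -0.3151, 0.2223]
orientation: [180.0, -0.1, -172.1]
force: [-0.4, 0.9, -0.4]
opening: 0.0763
gripper_force: 0.0
```

```bash
python3 - <<'E'
from h import *
a=cam("scene");b=cam("top")
r=np.hstack([cv2.resize(a["frame"][130:290,290:450],(400,400)),cv2.resize(b["frame"][110:290,280:460],(400,400))])
cv2.imwrite("pics/end.png",r[:,:,::-1])
for p in plates(b,60):
    if p[0][0]<.75 and -.4<p[0][1]<.1: d=p[0]-np.array([.5886,-.1349]); t=np.radians(8.5); print(p,"strip xy",d@[np.cos(t),np.sin(t)],d@[-np.sin(t),np.cos(t)])
E
```

```text
(array([ 0.4376, -0.0342]), 0.0221, array([343., 253.])) strip xy -0.13445698766689768 0.12191311852111622
```

View pics/end.png

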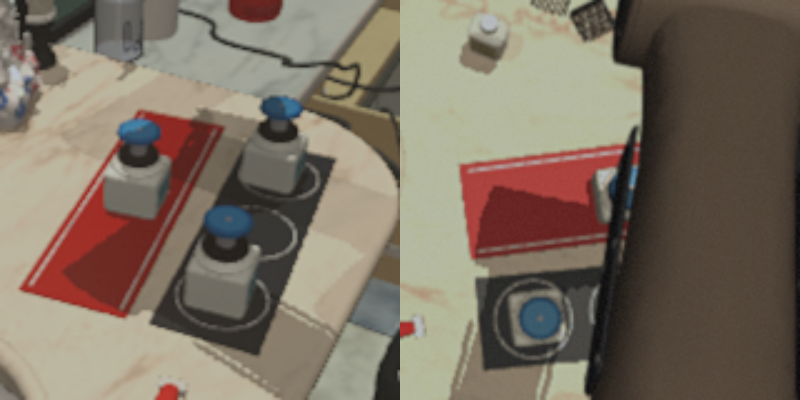

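The soft dispenser stands upright on the red strip at (137,185) in the left crop. The two firm ones are on their rings and the gripper is clear. I check its position numerically before handing in.

```bash
python3 - <<'E'
from h import *
b=cam("scene"); m=cv2.inRange(cv2.cvtColor(b["frame"],cv2.COLOR_RGB2HSV),(95,100,60),(115,255,255)); n,l,st,c=cv2.connectedComponentsWithStats(m[160:240,320:430].copy())
t=np.radians(8.5)
for i in range(1,n):
    if st[i][4]>30:
        p=plane(b,c[i][0]+320,c[i][1]+160,.093)[:2]; d=p-np.array([.5886,-.1349]); print(p.round(4),"strip",(d@[np.cos(t),np.sin(t)]).round(4),(d@[-np.sin(t),np.cos(t)]).round(4))
E
```

```text
[ 0.4663 -0.2576] strip -0.139 -0.1032
[ 0.5824 -0.1338] strip -0.006 0.002
[ 0.4363 -0.0353] strip -0.1359 0.121
```

```bash
python3 -c "
from plant import ctrl; print(ctrl.close_job())"
```

```text
the job is handed in; nothing more can be done
None
```

The middle dispenser was the soft one (about 5.3 N at 10 mm, against about 13 N for the other two); I slid it onto the red strip, about 6 mm from its centre line, and handed the job in with the two firm ones still upright on their rings.

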